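Feel and take up the play of a sharpening stone's bearing

ROBOT

A 6-joint arm with a two-finger parallel gripper is mounted at the origin on the work surface. World frame = base frame: x ahead of the robot, y to its left, z up, the work surface at z = 0. Lengths are in m, angles in rad, forces in N, time in s.
With the tool pointing down it reaches from about 0.25 to 0.725 m from the base axis. Payload 9.7 kg.
Tool frame: the origin (TCP) lies at the very end of the fingers, on their centre line; the grasp point (between the pads) lies env.tcp_to_grasp behind it (env.tcp_to_grasp is the distance from the TCP to the grasp point, in m); z points along the fingers, y is the direction in which the jaws open and shut (so a half turn about z gives the same grasp; the last joint's range is limited). The gripper opens to 85 mm and grips with 20 to 120 N. Pads are 22 mm wide; open, the fingers measure 114 mm over their backs; the gripper's body (76 mm by 85 mm) begins 54 mm behind the grasp point. The pads swing forward as they close: fully open they stand 13 mm farther back than shut.
Start: joints at [-1.212, 0.087, 0.176, 1.66, 0, 1.571], TCP at [0.193, -0.515, 0.231] pointing down, gripper open.
Joint ranges: [-3.13, 3.13], [-0.85, 1.81], [-1.15, 1.24], [-2.2, 2.28], [-1.44, 1.52], [-3.14, 3.14]. Speed limits (rad/s): [2.22, 2.22, 2.57, 3.14, 3.14, 3.14].

INTERFACE

Orientations are given as a unit quaternion [x, y, z, w].
In Python, from station import env, claw, readout, imaging, order gives the robot as it stands. Calls block until the motion is done:
- env.movep(position, orientation): joint-space move of the TCP to a pose.
- env.servo_line(position, speed=0.15, ori=None, stop_force=None): straight line of the TCP; ori=None keeps the orientation; speed is the mean speed in m/s. With stop_force (N) it stops when the force on the tool has changed by that much, and returns True; else False.
- env.goto_joints(angles): joint-space move.
- claw.let_go() and claw.close(): open the fingers fully, or close them until they stop; the grip force is fixed at half the most.
- env.sleep(seconds).
- env.ik(position, orientation): joint angles nearest the present ones, or None.
- readout.sense(): the state.
- imaging.get_image(name): name is "scene" or "top"; returns (picture, depth): 384x512x3 uint8, red, green, blue; 384x512 float32, m along the optical axis (not along the pixel's ray), 0 where there is no reading.
- imaging.camera_info(name): a dict with "mtx" (3x3 intrinsics, pixels), "k1" (the pictures are not rectified: a ray, as slopes to the right and down, at radius r is drawn at 1 + k1 r^2 times it, then the intrinsics apply), "extrinsics" (4x4, takes a point from world to camera coordinates). Camera axes: x right, y up, looking along -z (the intrinsics and any distortion apply to the point x, -y, -z); pixel columns grow to the right and rows downward; lengths in m; the calibration is good to about 2 mm. A picture is of the moment at which its call begins. camera_info takes no time and is no camera call.
A pose or a line that the arm cannot do raises env.Unreachable and nothing moves.
- order.finish_job(): hands the job in, once; it reports no verdict.
The state is a dict: "time": time; "joint_positions": joint angles; "joint_vel": joint speeds; "tau": joint torques, N m; "tcp_pos": TCP position; "eef_rot": TCP orientation; "contact_force": force on the tool from outside, world axes, zero at the start; "ft_torque": the same for the moment, N m; "grip_width": finger opening in m.
Only numpy, scipy, OpenCV 4.12 (cv2) and the standard library are available. Lean on these libraries where they do the work, as an engineer would, in place of code of your own. Each camera call takes 0.05 s, during which the arm holds its last target.

TASK

The flat sharpening stone rocks on its worn spindle. With shut fingertips feel the play: press the stone's left rim down until it stops, then its right rim, each steadily with about 6 N for half a second. Then push the adjusting key straight down until it goes snug, check with the same steady press on the left rim and then the right that the stone no longer rocks, and let go; be gentle, never over 24 N on stone or key, and leave the tools and wood around it alone.

Things in the scene. Friction and masses are not known exactly. Their poses are not given: they have to be found in the camera images.
- grinder: Flat sharpening grinder, fixed on the bench: grey box body 290 x 200 mm, 50 mm high. Origin on the bench under the stone's spindle; z up, x from the key towards the stone, y to the grinder's left (also the robot's left). Key 140 mm from the spindle towards -x (robot's side). The grinder stands somewhere else each time, turned up to 0.5 rad either way.
- stone: Round grey stone, 180 mm across, 30 mm thick, lying flat on the grinder, top face 100 mm above the bench when level. Origin at its centre, 85 mm above the bench; axes as the grinder's. On its middle a steel flange 56 mm across with a nut, 16 mm above the top face. It does not spin: it only rocks about the grinder's x line through its origin, left or right rim down, and stays where left.
- rim_left (a point): Where to press: on the stone's top face, 70 mm left (grinder's +y) of the spindle; moves with the stone. Under 1 N rocks the stone freely through its play, 3 to 8 mm here to either side of level, then comes a hard stop (tens of N per mm: go slowly, 10 mm/s). A steady press is 3 to 12 N kept for half a second, 45 to 85 mm from the spindle; over 24 N harms the bearing.
- rim_right (a point): The same point on the right (grinder's -y) side. With the play taken up, either rim pressed with 6 N stays within 1 mm of level (100 mm above the bench), and the stone is left level.
- key: Adjusting key: steel stem 13 mm thick with a round head 28 mm across, 9 mm thick, sliding straight down into a boss on the grinder's body. Origin at the centre of the head's top. It slides with about 6 N and stays where it is pushed to; over 24 N is too hard.
- key_top (a point): Centre of the key head's top, where to press. Starts 103 to 106 mm above the bench. It goes snug (the force climbs from 6 N by about 6 N/mm; press to 10 to 15 N) somewhere from 91 down to 79 mm above the bench: other each time, not to be seen, and just where the stone's play is gone. Each mm short of snug leaves 0.3 mm of play either way at the rim points.
- chisel: Framing chisel lying on the bench, 315 mm long: wooden handle, steel blade 36 mm wide. Origin under the ferrule, blade along +x. To be left alone.
- mallet: Wooden mallet lying on the bench: head 80 x 130 x 70 mm, handle 28 mm thick, 300 mm long in all. Origin under the handle, head towards +x. To be left alone.
- offcut: Small block of timber, 60 x 90 x 50 mm, beyond the grinder. Origin under its centre. To be left alone.

How it is judged:
On the way, in this order (a step that is already met when the one before it is completed fails the run):
1. the left rim is pressed down against its stop (3 N or more, at least 2.2 mm below level) (contact force between the fingers and stone above 3 N and y of the grasp point in the frame of grinder above 0.045 m and z of rim_left in the frame of grinder below 0.0978 m), for 0.2 s.
2. the right rim is pressed down against its stop (3 N or more, at least 2.2 mm below level) (contact force between the fingers and stone above 3 N and y of the grasp point in the frame of grinder below -0.045 m and z of rim_right in the frame of grinder below 0.0978 m), for 0.2 s.
3. after the key is pushed in, the left rim is pressed (3 N or more) and stays within 1 mm of level (contact force between the fingers and stone above 3 N and y of the grasp point in the frame of grinder above 0.045 m and z of rim_left in the frame of grinder between 0.099 and 0.101 m), for 0.2 s.
4. the right rim is pressed (3 N or more) and stays within 1 mm of level (contact force between the fingers and stone above 3 N and y of the grasp point in the frame of grinder below -0.045 m and z of rim_right in the frame of grinder between 0.099 and 0.101 m), for 0.2 s.
At the end, for the whole second after the job is handed in: The key is pushed in (head below 95 mm above the bench), the stone is at rest and within 1 mm of level at its rim, and chisel, mallet and offcut are within 20 mm of where they were (height (world z) of key_top below 0.095 m and z of rim_left in the frame of grinder between 0.099 and 0.101 m and angular speed of stone below 0.05 rad/s and distance of each of chisel, mallet, offcut from where it was at the start of the episode below 0.02 m); the robot touches nothing.
It fails at once if the stone is pressed with more than 24 N (contact force between any of the fingers, the arm and stone above 24 N).
It fails at once if the key is pressed with more than 24 N (contact force between any of the fingers, the arm and key above 24 N).
It fails at once if a bystander is knocked (distance of any of chisel, mallet, offcut from where it was at the start of the episode above 0.02 m).
It also fails if it takes over 72 s, if anything falls off the work surface, if the arm or the gripper's body presses on something with over 40 N, if the wrist force passes 120 N, or if a joint passes its speed limit or range.

## Working session

There is one attempt and no reset: what is moved stays moved. The work goes in short steps, each a Python script; the robot and the scene stay as the last script left them, time stands still between calls to the robot, and variables do not carry over. Pictures are saved under pics/ and viewed, and the job is handed in when it is done.

```bash
ls; mkdir -p pics
python3 - <<'E'
from station import env, claw, readout, imaging, order
import cv2,numpy as np
print(readout.sense(), env.tcp_to_grasp)
for n in ("scene","top"):
    p,d=imaging.get_image(n); cv2.imwrite(f"pics/{n}0.png",p[:,:,::-1]); np.savez(f"pics/{n}0.npz",p=p,d=d)
    print(imaging.camera_info(n))
E
```

```text
pics
{'time': 0.0, 'joint_positions': array([-1.21199298e+00,  8.74889815e-02,  1.75057891e-01,  1.65978813e+00,
        1.88860829e-06,  1.57077313e+00]), 'joint_vel': array([-1.06065280e-03, -1.56436148e-03,  3.04224767e-04, -2.00652010e-03,
        3.83526947e-05,  9.50062634e-04]), 'tau': array([-2.22711656e-04, -5.20391643e+01,  4.64802539e+01,  1.62009423e-02,
       -8.28877387e-05, -2.66419130e-05]), 'tcp_pos': array([ 0.1930479 , -0.5147417 ,  0.23052805]), 'eef_rot': array([ 9.83948316e-01,  1.78452252e-01, -1.26013735e-04, -7.00197451e-04]), 'contact_force': array([ 0.10139288, -0.48361358, -0.65860001]), 'ft_torque': array([ 0.03018312, -0.01356206,  0.0273067 ]), 'grip_width': 0.08539347820019329} 0.0187
{'mtx': array([[348.82827718,   0.        , 261.87860764],
       [  0.        , 348.82827718, 190.36857217],
       [  0.        ,   0.        ,   1.        ]]), 'k1': -0.05804743714448058, 'extrinsics': array([[-0.41245474,  0.91072089, -0.02164576,  0.29234272],
       [-0.5920202 , -0.2499082 ,  0.76619709,  0.2970154 ],
       [ 0.69238224,  0.32883635,  0.64224098, -1.41529866],
       [ 0.        ,  0.        ,  0.        ,  1.        ]])}
{'mtx': array([[435.73412901,   0.        , 255.20696133],
       [  0.        , 435.73412901, 196.42536908],
       [  0.        ,   0.        ,   1.        ]]), 'k1': -0.05060635523905856, 'extrinsics': array([[ 0.03599497, -0.99934889, -0.00247974, -0.0371089 ],
       [ 0.97950535,  0.03478796,  0.19839118, -0.61855387],
       [-0.19817575, -0.00957   ,  0.98011978, -1.45009376],
       [ 0.        ,  0.        ,  0.        ,  1.        ]])}
```

View pics/scene0.png

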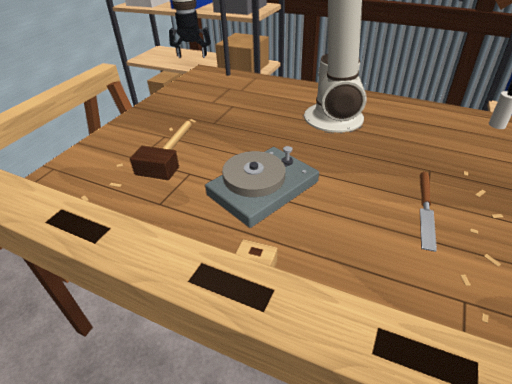

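View pics/top0.png

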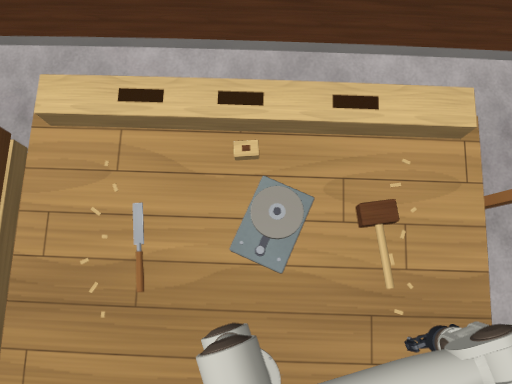

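The top view shows the stone at about (277,212) with its flange, and the key head at about (260,250). The chisel is to the left, the mallet to the right and the offcut at (246,149), all well clear. Next I'll measure the stone and key by depth and ray casting.

```bash
cat > h.py <<'E'
import numpy as np, cv2
def rays(c,uv):
    K=c["mtx"]; uv=np.asarray(uv,float).reshape(-1,1,2)
    return cv2.undistortPoints(uv,K,np.array([c["k1"],0,0,0.])).reshape(-1,2)
def toworld(c,uv,depth):
    r=rays(c,uv); P=np.c_[r[:,0]*depth,-r[:,1]*depth,-np.asarray(depth)*np.ones(len(r))]
    E=c["extrinsics"]; return (P-E[:3,3])@E[:3,:3]
def onplane(c,uv,z):
    E=c["extrinsics"]; o=-E[:3,:3].T@E[:3,3]; r=rays(c,uv)
    d=np.c_[r[:,0],-r[:,1],-np.ones(len(r))]@E[:3,:3]
    return o+d*((z-o[2])/d[:,2])[:,None]
E
python3 - <<'E'
import numpy as np,cv2
from h import *
from station import imaging
for n,box in (("top",(225,170,325,280)),("scene",(200,140,330,225))):
    c=imaging.camera_info(n); f=np.load(f"pics/{n}0.npz"); p,d=f["p"],f["d"]
    vv,uu=np.mgrid[:384,:512]; W=toworld(c,np.c_[uu.ravel(),vv.ravel()],d.ravel()).reshape(384,512,3)
    m=np.zeros((384,512),bool); m[box[1]:box[3],box[0]:box[2]]=1; m&=d>0
    z=W[...,2]
    print(n,"hist",np.histogram(z[m],bins=np.arange(-.02,.14,.01)))
    hsv=cv2.cvtColor(p,cv2.COLOR_RGB2HSV)
    top=m&(z>.088)&(z<.125)
    k,lab,st,cen=cv2.connectedComponentsWithStats(top.astype(np.uint8))
    for i in range(1,k):
        if st[i,4]<8: continue
        q=W[lab==i]; print(i,st[i],cen[i],"mean",q.mean(0),"min",q.min(0),"max",q.max(0), onplane(c,[cen[i]],.1))
        if st[i,4]>800:
            cs,_=cv2.findContours((lab==i).astype(np.uint8),0,1); cc=max(cs,key=len).reshape(-1,2)
            w=onplane(c,cc,.1)[:,:2]; A=np.c_[2*w,np.ones(len(w))]; s=np.linalg.lstsq(A,(w**2).sum(1),rcond=None)[0]
            print("circle",s[:2],np.sqrt(s[2]+s[0]**2+s[1]**2))
            pl=np.linalg.lstsq(np.c_[q[:,:2]-q[:,:2].mean(0),np.ones(len(q))],q[:,2],rcond=None)[0]; print("plane",pl)
    cv2.imwrite(f"pics/{n}1.png",cv2.resize(p[box[1]:box[3],box[0]:box[2],::-1],None,fx=5,fy=5))
    body=m&(z>.035)&(z<.065)
    q=W[body]; r=cv2.minAreaRect((q[:,:2]*1000).astype(np.float32)); print("body",r)
E
```

```text
top hist (array([   3, 2313, 3821,   38,    5,   14,  944, 1502,   41,    3,   12,
        773, 1422,   63,    3]), array([-0.02, -0.01,  0.  ,  0.01,  0.02,  0.03,  0.04,  0.05,  0.06,
        0.07,  0.08,  0.09,  0.1 ,  0.11,  0.12,  0.13]))
1 [ 251  186   53   53 2209] [276.92802173 211.90855591] mean [ 0.56137847 -0.09003617  0.10163119] min [ 0.47354236 -0.17773074  0.08801609] max [ 0.65251752 -0.00224581  0.12080064] [[ 0.56137864 -0.0901258   0.1       ]]
circle [ 0.5624572  -0.09007707] 0.08827868685744583
plane [-0.00727186 -0.01712919  0.10163119]
2 [256 246   9   8  56] [260.  249.5] mean [ 0.43334742 -0.03757815  0.10405416] min [ 0.42157933 -0.05084566  0.09813656] max [ 0.44525521 -0.02436362  0.11134571] [[ 0.43366291 -0.03759785  0.1       ]]
body ((530.9307861328125, -76.98904418945312), (200.2517852783203, 291.01678466796875), 67.81438446044922)
scene hist (array([   0, 1324, 4217,  217,  288,  278,  838, 1362,   55,  146,  183,
        659, 1391,   51,    0]), array([-0.02, -0.01,  0.  ,  0.01,  0.02,  0.03,  0.04,  0.05,  0.06,
        0.07,  0.08,  0.09,  0.1 ,  0.11,  0.12,  0.13]))
1 [283 146   9   8  59] [286.84745763 149.3559322 ] mean [ 0.43869285 -0.03664619  0.10193858] min [ 0.42342397 -0.05188007  0.08809732] max [ 0.45078026 -0.02371989  0.10605809] [[ 0.43595063 -0.03765695  0.1       ]]
2 [ 222  151   63   42 2073] [252.96960926 171.40038591] mean [ 0.57631232 -0.0850639   0.10079553] min [ 0.47688485 -0.17946215  0.08817325] max [ 6.55693566e-01 -5.76203088e-04  1.19593699e-01] [[ 0.57693446 -0.08481234  0.1       ]]
circle [ 0.57069811 -0.08782786] 0.092590805746176
plane [-0.02303561 -0.02395692  0.10079553]
body ((533.9431762695312, -76.39715576171875), (201.25381469726562, 291.81268310546875), 67.77436065673828)
```

Both views agree:

| Quantity | Measured | Expected |
|---|---|---|
| Spindle | ≈ (0.5625, -0.090) | – |
| Key | ≈ (0.434, -0.0376), top ≈ 0.104 m | 0.103–0.106 m |
| Key to spindle | 139 mm | 140 mm |
| Body | 200 x 291 mm | 200 x 290 mm |
| Yaw | -22.2°, from both body and key direction | within 0.5 rad |

The flat shut fingertips will go with their wide side along the rim.

```bash
cat >> h.py <<'E'
from scipy.spatial.transform import Rotation as R
from station import env, claw, readout, imaging, order
YAW=np.deg2rad(-22.2); S=np.array([0.5625,-0.0898]); KEY=np.array([0.4338,-0.0376])
ey=np.array([-np.sin(YAW),np.cos(YAW)])
RL=S+.07*ey; RR=S-.07*ey
def ori(th): return (R.from_euler('z',th)*R.from_euler('x',np.pi)).as_quat()
def F(): return readout.sense()["contact_force"]
def P(): return readout.sense()["tcp_pos"]
E
python3 - <<'E'
from h import *
print(RL,RR)
for th in (YAW+np.pi/2,YAW-np.pi/2):
    for q in (RL,RR,KEY):
        for z in (.2,.09): print(th,env.ik(np.r_[q,z],ori(th)))
E
```

```text
[ 0.58894886 -0.02498906] [ 0.53605114 -0.15461094]
1.1833332328521555 [-0.0424045   0.17318668  0.2106081   1.60821775  0.          1.91585492]
1.1833332328521555 [-4.24044959e-02  1.72942186e-01 -1.58328060e-03  1.39627086e+00
  0.00000000e+00  1.91585492e+00]
1.1833332328521555 [-0.28080466  0.09624265  0.12527397  1.59982764  0.          1.67745476]
1.1833332328521555 [-0.28080466  0.09818278 -0.08455132  1.38806223  0.          1.67745476]
1.1833332328521555 [-0.0864598  -0.19517967 -0.15448534  1.61149066  0.          1.87179962]
1.1833332328521555 [-0.0864598  -0.19632636 -0.3673654   1.39975728  0.          1.87179962]
-1.9582594207376376 [-0.0424045   0.17318668  0.2106081   1.60821775  0.         -1.22573773]
-1.9582594207376376 [-0.0424045   0.17294219 -0.00158328  1.39627086  0.         -1.22573773]
-1.9582594207376376 [-0.28080466  0.09624265  0.12527397  1.59982764  0.         -1.4641379 ]
-1.9582594207376376 [-0.28080466  0.09818278 -0.08455132  1.38806223  0.         -1.4641379 ]
-1.9582594207376376 [-0.0864598  -0.19517967 -0.15448534  1.61149066  0.         -1.26979304]
-1.9582594207376376 [-0.0864598  -0.19632636 -0.3673654   1.39975728  0.         -1.26979304]
```

```bash
cat >> h.py <<'E'
def press(q,zstart,zend,stop=5.0,speed=.008,hold=.6):
    th=YAW+np.pi/2
    env.servo_line(np.r_[q,zstart],speed=.1); env.sleep(.15)
    f0=F()[2]
    hit=env.servo_line(np.r_[q,zend],speed=speed,stop_force=stop)
    f=F()[2]-f0; print("hit",hit,"z",P().round(4),"f",round(f,2))
    t0=readout.sense()["time"]; rec=[]
    while hit and readout.sense()["time"]-t0<hold:
        env.sleep(.05); rec.append(round(F()[2]-f0,1))
    s=readout.sense(); print("hold",rec,"z",s["tcp_pos"].round(4),"t",round(s["time"],2)); return f0,hit
E
python3 - <<'E'
from h import *
claw.close()
o=ori(YAW+np.pi/2)
env.movep(np.r_[RL,.2],o)
print(readout.sense()["time"],P(),F(),readout.sense()["grip_width"])
press(RL,.118,.086)
E
```

```text
3.1167 [ 0.5889069  -0.02585708  0.20011327] [-0.74140109 -0.45627082  0.02622105] 5.036513334583589e-05
hit True z [ 0.5892 -0.0248  0.0955] f 5.69
hold [np.float64(5.2), np.float64(5.7), np.float64(6.5), np.float64(6.4), np.float64(6.2), np.float64(6.2), np.float64(6.6), np.float64(6.0), np.float64(7.3), np.float64(7.0), np.float64(6.3), np.float64(7.4), np.float64(7.3)] z [ 0.5892 -0.0247  0.0954] t 7.46
```

Left rim stopped about 4.5 mm below level and was held at 5–7 N. Next is the right rim.

Run:
```python
from h import *
env.servo_line(np.r_[RL,.14],speed=.15)
env.servo_line(np.r_[RR,.14],speed=.2)
press(RR,.118,.086)
env.servo_line(np.r_[RR,.14],speed=.15)
env.servo_line(np.r_[KEY,.14],speed=.2)
p,d=imaging.get_image("scene"); cv2.imwrite("pics/k1.png",cv2.resize(p[100:230,180:350,::-1],None,fx=4,fy=4))
print(readout.sense()["time"],P(),F())
```

```text
hit True z [ 0.536  -0.1548  0.095 ] f 5.33
hold [np.float64(5.1), np.float64(6.3), np.float64(5.6), np.float64(6.2), np.float64(6.6), np.float64(5.2), np.float64(5.7), np.float64(4.7), np.float64(6.2), np.float64(6.6), np.float64(5.7), np.float64(5.8), np.float64(5.8)] z [ 0.5361 -0.1548  0.095 ] t 12.52
13.9417 [ 0.43431468 -0.03812478  0.13971829] [0.681553   0.76677345 0.60295128]
```

View pics/k1.png

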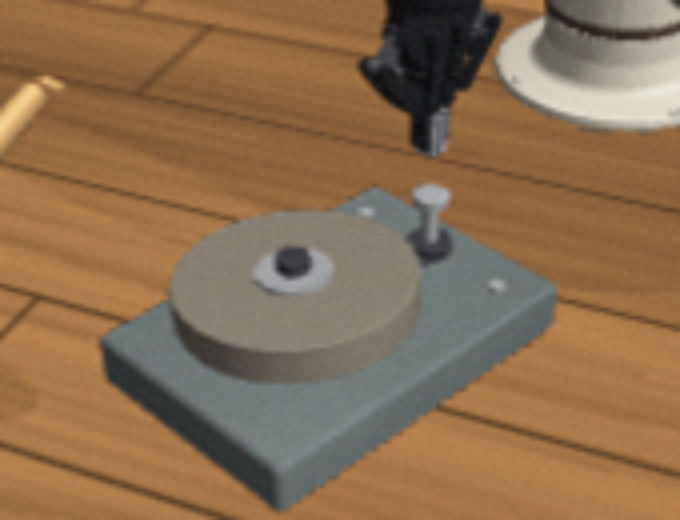

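Scene view: the shut fingertips (crop 430,150) hang straight above the key head (430,195) with nothing in the way.

Run:
```python
from h import *
press(KEY,.112,.072,stop=12,hold=.3)
```

```text
hit True z [ 0.4339 -0.0376  0.0818] f 3.48
hold [np.float64(4.5), np.float64(5.2), np.float64(4.5), np.float64(5.2), np.float64(6.1), np.float64(4.9)] z [ 0.4339 -0.0376  0.0818] t 18.22
```

The force relaxed after the stop, so I'll step on in small increments to confirm it's really snug.

Run:
```python
from h import *
f0=.4
z=.0818
for i in range(12):
    z-=.0003
    h=env.servo_line(np.r_[KEY,z],speed=.006,stop_force=9); 
    fs=[]
    for _ in range(4): env.sleep(.03); fs.append(F()[2])
    print(round(z,4),h,P()[2].round(5),round(np.mean(fs),2),round(readout.sense()["time"],2))
    if np.mean(fs)>12: break
```

```text
0.0815 False 0.08177 5.5 18.6
0.0812 False 0.08173 8.67 18.98
0.0809 False 0.08163 9.97 19.37
0.0806 False 0.08147 11.5 19.75
0.0803 False 0.08119 11.56 20.13
0.08 False 0.081 12.49 20.52
```

The force climbs about 5–6 N/mm to 12.5 N at z ≈ 0.081, so the key is snug. Now the check presses.

Run:
```python
from h import *
env.servo_line(np.r_[KEY,.14],speed=.12)
env.servo_line(np.r_[RL,.14],speed=.2)
press(RL,.112,.092)
env.servo_line(np.r_[RL,.14],speed=.15)
env.servo_line(np.r_[RR,.14],speed=.2)
press(RR,.112,.092)
```

```text
hit True z [ 0.589  -0.025   0.1001] f 5.01
hold [np.float64(6.2), np.float64(5.6), np.float64(6.1), np.float64(6.0), np.float64(5.8), np.float64(5.2), np.float64(4.8), np.float64(5.5), np.float64(6.6), np.float64(6.7), np.float64(6.3), np.float64(5.3), np.float64(6.0)] z [ 0.589 -0.025  0.1  ] t 24.81
hit True z [ 0.536  -0.1546  0.1   ] f 3.43
hold [np.float64(4.4), np.float64(5.2), np.float64(5.7), np.float64(4.4), np.float64(4.8), np.float64(5.7), np.float64(5.3), np.float64(4.6), np.float64(4.6), np.float64(4.9), np.float64(5.1), np.float64(5.5), np.float64(5.0)] z [ 0.5361 -0.1547  0.1   ] t 28.81
```

Both rims held at 100.0 mm under 5–6 N. I'll lift clear, look once, and hand in.

Run:
```python
from h import *
env.servo_line(np.r_[RR,.2],speed=.15)
env.sleep(.3)
p,d=imaging.get_image("scene"); cv2.imwrite("pics/end.png",p[:,:,::-1])
print(readout.sense()["time"],F())
```

```text
29.9833 [-0.42192817 -0.83147621  0.73951349]
```

View pics/end.png

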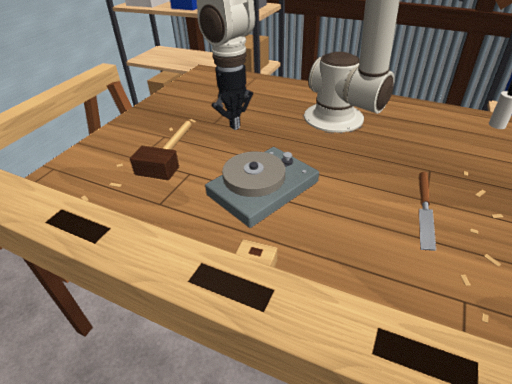

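The stone is level at (254,173) and the key is visibly lower at (287,157). The mallet, chisel and offcut are where they were, and the gripper is clear.

Run:
```python
from h import *
order.finish_job()
print(readout.sense()["time"])
```

```text
the job is handed in; nothing more can be done
the job is handed in; nothing more can be done
```

The play is gone from the stone: after I pushed the key in until it went snug, both rims held at about 100.0 mm above the bench under a steady 4.4–6.7 N. I handed the job in at about 30 s of the 72 s allowed; no verdict is reported.

- **Feeling the play:** With shut fingertips the left rim stopped about 4.5 mm below level and the right about 5 mm. I held each for 0.6 s at 5–7 N.
- **Pushing the key:** My first push stopped at its 12 N limit, but the force then fell to about 5 N, so I couldn't tell whether the key was snug. I went on in small steps, and the force climbed steadily to 12.5 N with the head at 81 mm.
- **Last look:** The gripper was clear of everything. The mallet, chisel and offcut looked unmoved in the camera picture; I didn't measure their positions.
- **Forces:** No reading went above 7.4 N on the stone or a 12.5 N average on the key, against the 24 N limit. I didn't record the peaks during the moves; each move had a force stop of 12 N or less.

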